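# Find where the returned door track jams

### The arm

A 6-joint arm with a two-finger parallel gripper is mounted at the origin on the work surface. World frame = base frame: x ahead of the robot, y to its left, z up, the work surface at z = 0. Lengths are in m, angles in rad, forces in N, time in s.
With the tool pointing down it reaches from about 0.325 to 0.875 m from the base axis. Payload 4.4 kg.
Tool frame: the origin (TCP) lies on the centre line of the jaws, within the pads' length; the fingertips stand 11 mm ahead of it and the grasp point (between the pads) lies 8 mm behind it (bot.nose_length is the distance from the TCP to the fingertips, in m); z points along the fingers, y is the line along which they close (so a half turn about z gives the same grasp; the last joint's range is limited). The gripper opens to 85 mm and grips with 20 to 120 N. Pads are 22 mm wide; open, the fingers measure 114 mm over their backs; the gripper's body (76 mm by 85 mm) begins 54 mm behind the grasp point. The pads swing forward as they close: fully open they stand 13 mm farther back than shut.
Start: joints at [-1.484, 0.207, 1.542, -0, 1.393, -0.15], TCP at [0.135, -0.559, 0.242] pointing down, gripper open.
Joint ranges: [-2.73, 2.73], [-0.86, 2.22], [0.23, 2.46], [-1.11, 4.25], [0.08, 2.63], [-2.82, 2.82]. Speed limits (rad/s): [2.79, 2.79, 3.14, 3.14, 3.14, 3.14].

### API

Orientations are given as a unit quaternion [w, x, y, z].
In Python, from bench import bot gives the robot as it stands.
- The arm moves only by the tool send_rows, never from a script. Its argument "increments" is a list that holds one entry, the list of rows, each a list of 7 numbers: the shift along the tool's x, y, z in mm, then the turn, a rotation vector about the tool's x, y, z in degrees, then the finger opening in mm, from 0 to 85.4. In form: [[[dx, dy, dz, ax, ay, az, claw], ...]]. A call has 1 to 8 rows; each row shifts and turns the commanded pose from where the row before left it, along the tool's axes as they then stand; what a row does not reach is not made up. A row lasts 1/12 s, in which the tool goes at most 41.7 mm and 7.16 degrees, less where a joint would pass 70% of its speed; a pose out of reach is approached as far as the arm can. A call is refused whole if a number of a shift passes 41.7 or a number of a turn 7.16, either way. A call with a gripper value outside its range is refused whole. The fingers move at their own pace and stop on an object; "grip_force" is the grip in N (left out, the last holds). Time passes only in rows, so rows that do not move let the fingers close. It gives the time, the measured TCP pose, the force, the opening and the grip force at its end, in the units of the state.
- bot.get_obs(): the state, without advancing time (a new reading comes with each control period).
- bot.grab_frame(name): name is "side" or "top" or "wrist"; returns a dict with "img" (480x640x3 uint8, red, green, blue), "depth" (480x640 float32, m along the optical axis (not along the pixel's ray), 0 where there is no reading), "mtx" (3x3 intrinsics, pixels), "rvec" (rotation vector, rad) and "tvec" (3), from world to camera coordinates, as OpenCV has them. Camera axes: x right, y down, z forward; pixel columns grow to the right and rows downward; lengths in m; the calibration is good to about 2 mm. The wrist camera is an equidistant fisheye: a pixel r from the principal point sees the ray r / f radians off the axis. A picture is of the moment at which its call begins.
- bot.finish_job(): hands the job in; it is judged then, once.
The state is a dict: "clock": time; "joint_pos": joint angles; "qd": joint speeds; "joint_efforts": joint torques, N m; "tool_pos": TCP position; "ee_rot": TCP orientation; "wrist_force": force on the tool from outside, world axes, zero at the start; "wrist_torque": the same for the moment, N m; "width": opening from 0.0 (shut) to 1.0 (fully open); "gripper_force": force on a finger pad.
Only numpy, scipy, OpenCV 4.12 (cv2) and the standard library are available. Lean on these libraries where they do the work, as an engineer would, in place of code of your own. Each camera call takes 0.05 s, during which the arm holds its last target. There are 200 camera calls.

### The job

One of the two sliding-door tracks screwed to the counter was brought back because it jams: its walls are pinched in and buckled at one place, while the other track is sound. Slide the hanger of the pinched track along until it jams against the pinch, then back it off by about 25 mm so that the pinch can be got at, and let go of it there. Leave the hanger in the sound track where it is.

Things in the scene. Friction and masses are not known exactly. Their poses are not given: they have to be found in the camera images.
- hanger_lug (a point): Hanger to be moved: steel carriage with an upright lug on top to grip, 36 mm along the track, 14 mm across, from 35 to 85 mm above the counter. Point: lug centre, 60 mm up. The carriage below is 80 mm long: its nose is 40 mm ahead of the point. y axis: along the track towards the pinch. Slides only along the track, about 2 N friction, stays where left; starts 100 to 260 mm short of the pinch.
- pinch (a point): The pinch in that track: both walls bent in to a narrow waist and buckled up to 38 mm above the counter, 36 mm long. Point: mid-track, 30 mm above the counter, at the edge facing the hanger, where the hanger's nose jams (lug centre then 40 mm short of this point; pushing harder takes it less than 1 mm further). y axis: along the track, away from the hanger.
- track: The pinched track: dark steel channel with a white floor, 380 mm long, 34 mm wide, 30 mm high, fixed to the counter by a flat steel foot near each end. Origin: centre of its underside. y axis: along it, from the hanger's end to the pinch (roughly to the robot's left); z up.
- sound_hanger_lug (a point): Lug centre, 60 mm above the counter, of the same kind of hanger in the sound track: an equal track without a pinch, roughly parallel, about 180 mm nearer to or farther from the robot. Not to be moved.

How it is judged:
On the way:
1. the hanger is jammed against the pinch (y of hanger_lug in the frame of pinch above -0.0435 m), for 0.1 s.
At the end, for the whole second after the job is handed in: After having been jammed against the pinch (its nose within 3.5 mm of it), the hanger is left with its nose 12 to 40 mm short of the pinch (lug centre 52 to 80 mm short), released; the hanger in the sound track is within 10 mm of where it was (y of hanger_lug in the frame of pinch between -0.08 and -0.052 m and distance of sound_hanger_lug from where it was at the start of the episode below 0.01 m); the robot touches nothing.
It fails at once if the hanger in the sound track is moved by more than 10 mm (distance of sound_hanger_lug from where it was at the start of the episode above 0.01 m).
It also fails if it takes over 35 s, if anything falls off the work surface, if the arm or the gripper's body presses on something with over 40 N, if the wrist force passes 120 N, or if a joint passes its speed limit or range.

## Working session

There is one attempt and no reset: what is moved stays moved. The work goes in short steps, Python scripts to look and compute and a tool call to move; the robot and the scene stay as the last step left them, time stands still between calls to the robot, and variables do not carry over. Pictures are saved under pics/ and viewed, at most 10 in all, crops included, and the job is handed in when it is done.

Besides the shell and the picture viewer there is one more tool, called as a command line: name --argument value ..., lists and objects as JSON in quotes. send_rows: Moves the arm, as the interface text tells. Its arguments: {"type":"object","properties":{"increments":{"type":"array","items":{"type":"array","items":{"type":"array","items":{"type":"number"}}}},"grip_force":{"type":"number"}},"required":["increments"]}

```bash
mkdir -p pics; ls; python3 - <<'E'
from bench import bot
import cv2,numpy as np
for n in ("top","side"):
    f=bot.grab_frame(n); cv2.imwrite(f"pics/{n}0.png",f["img"][:,:,::-1])
    np.savez(f"{n}0.npz",**{k:f[k] for k in("img","depth","mtx","rvec","tvec")})
print(bot.get_obs())
E
```

```text
pics
{'clock': 0.1, 'joint_pos': array([-1.48451587e+00,  2.07370052e-01,  1.54286046e+00, -2.50084950e-05,
        1.39349075e+00, -1.50486508e-01]), 'qd': array([ 4.63162690e-04, -7.79926208e-04, -5.21654296e-03, -6.97654715e-05,
       -9.82815384e-04,  8.09630385e-04]), 'joint_efforts': array([-8.91183645e-04, -3.84096944e+01, -2.92549038e+01, -2.90406369e-04,
        4.86209057e-03, -1.19647362e-05]), 'tool_pos': array([ 0.13480235, -0.55827422,  0.24119841]), 'ee_rot': array([-1.06415004e-03,  9.93000031e-01,  1.18109293e-01,  2.18619772e-05]), 'wrist_force': array([-0.32681636,  0.59850223, -0.55314865]), 'wrist_torque': array([ 0.03116584,  0.00144877, -0.05000852]), 'gripper_force': 0.0, 'width': 0.9958320404772145}
```

View pics/top0.png

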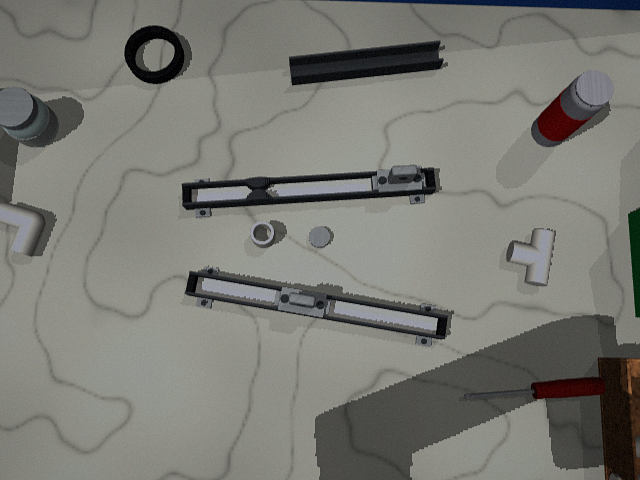

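View pics/side0.png

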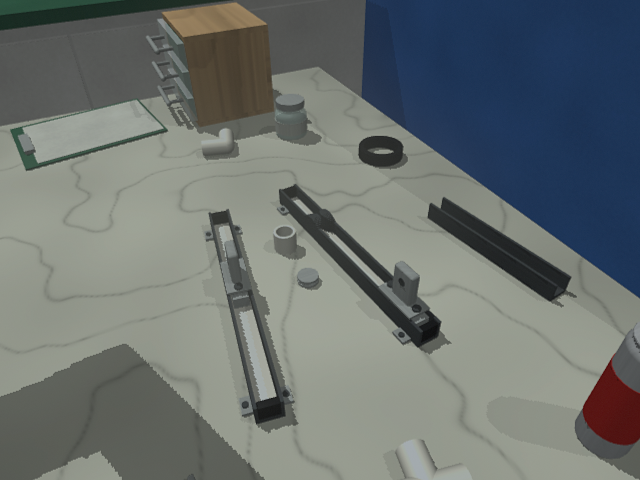

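The top view shows the pinched track is the farther one: it runs from about (184,195) to (438,180), with the pinch at about (247–272,188). Its hanger lug is at about (405,173). The sound hanger is at about (302,300). The side view agrees.

```bash
cat > h.py <<'E'
import numpy as np,cv2
def world(f):
    d=f["depth"]; v,u=np.indices(d.shape); K=f["mtx"]; R=cv2.Rodrigues(f["rvec"])[0]
    c=np.stack([(u-K[0,2])/K[0,0]*d,(v-K[1,2])/K[1,1]*d,d],-1)
    return (c-f["tvec"].ravel())@R      # R^T (c-t)
def cast(f,u,v,z):
    K=f["mtx"];R=cv2.Rodrigues(f["rvec"])[0];o=-R.T@f["tvec"].ravel()
    r=R.T@np.array([(u-K[0,2])/K[0,0],(v-K[1,2])/K[1,1],1]); return o+r*(z-o[2])/r[2]
E
python3 - <<'E'
from h import *
f=np.load("top0.npz"); W=world(f)
print("counter z",np.median(W[100:150,300:350,2]))
img=f["img"]; c=W[160:215,175:450].reshape(-1,3); g=img[160:215,175:450].reshape(-1,3).max(1)
ok=f["depth"][160:215,175:450].ravel()>0
lug=c[ok&(c[:,2]>.06)]; print("lug n",len(lug),lug.min(0),lug.max(0),np.median(lug,0))
t=lug[lug[:,2]>.078]; print("lugtop",cv2.minAreaRect((t[:,:2]*1000).astype(np.float32)))
w=c[ok&(c[:,2]>.022)&(c[:,2]<.045)&(g<90)]
r=cv2.minAreaRect((w[:,:2]*1000).astype(np.float32)); print("walls",r)
hi=c[ok&(c[:,2]>.033)&(c[:,2]<.06)]
hp=hi[hi[:,1]>lug[:,1].max()+.05]; print("pinch pts",len(hp),hp.min(0),hp.max(0))
for n,uvz in {"lugtop":(405,172,.085),"pinchR":(273,187,.034),"pinchL":(246,187,.034),"endL":(184,194,.03),"endR":(438,180,.03)}.items(): print(n,cast(f,*uvz))
crop=img[155:220,175:450]; cv2.imwrite("pics/crop.png",cv2.resize(crop[:,:,::-1],None,fx=2.9,fy=2.9,interpolation=cv2.INTER_CUBIC))
E
```

```text
counter z 0.0007952191190946441
lug n 355 [ 0.62499148 -0.18873015  0.06046387] [ 0.64088964 -0.1528215   0.08922577] [ 0.63034188 -0.16976728  0.08388212]
lugtop ((633.5950927734375, -170.69699096679688), (14.433993339538574, 35.345603942871094), 3.4336628913879395)
walls ((620.5881958007812, -36.71025085449219), (35.174652099609375, 380.4862060546875), 5.500889778137207)
pinch pts 440 [ 0.58610801 -0.09395816  0.03300463] [0.63951769 0.15025528 0.04187989]
lugtop [ 0.62960996 -0.17234069  0.085     ]
pinchR [0.61616752 0.01652849 0.034     ]
pinchL [0.61489228 0.05667026 0.034     ]
endL [0.60229527 0.14880744 0.03      ]
endR [ 0.63609204 -0.23096558  0.03      ]
```

View pics/crop.png

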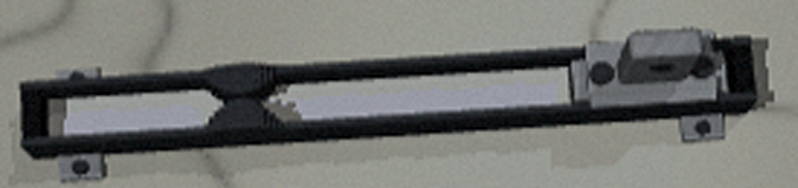

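Measured: lug at about (0.6335, -0.171), track heading 5.3° off +y, and pinch edge at y ≈ 0.018. That gives about 150 mm of travel to the jam. The wall rectangle of 35×380 mm and the lug of 14×35 mm match the given sizes. The crop shows the pinch waist at crop x 205–280. Next I check clearance along the path and work out the tool-frame moves.

```bash
cat >> h.py <<'E'
from scipy.spatial.transform import Rotation as Ro
A=np.radians(5.3); T=np.array([-np.sin(A),np.cos(A),0]); N=np.array([np.cos(A),np.sin(A),0])
def rot(o): q=o["ee_rot"]; return Ro.from_quat([q[1],q[2],q[3],q[0]])
def todo(o,p):
    R=rot(o); want=Ro.from_matrix(np.stack([T,N,[0,0,-1]],1))
    print("shift mm",(R.inv().apply(np.array(p)-o["tool_pos"])*1000).round(1),"turn deg",np.degrees((R.inv()*want).as_rotvec()).round(2))
E
python3 - <<'E'
from h import *
from bench import bot
todo(bot.get_obs(),[.6335,-.171,.241])
for n in("top","side"):
    f=np.load(n+"0.npz");W=world(f)[f["depth"]>0]
    a,b=np.array([.135,-.559]),np.array([.634,-.171]); s=np.clip((W[:,:2]-a)@(b-a)/((b-a)@(b-a)),0,1)
    near=np.linalg.norm(W[:,:2]-a-s[:,None]*(b-a),axis=1)<.09
    i=W[near][:,2]; print(n,i.max(),W[near][i.argmax()])
E
```

```text
shift mm [ 575.6 -259.5    0.9] turn deg [ -0.09  -0.1  -81.73]
top 0.08922576640124054 [ 0.6355893  -0.17166269  0.08922577]
side 0.08590196564139822 [ 0.63213565 -0.1643748   0.08590197]
```

send_rows --increments '[[[28.8,-13,0,0,0,0,85],[28.8,-13,0,0,0,0,85],[28.8,-13,0,0,0,0,85],[28.8,-13,0,0,0,0,85],[28.8,-13,0,0,0,0,85],[28.8,-13,0,0,0,0,85],[28.8,-13,0,0,0,0,85],[28.8,-13,0,0,0,0,85]]]' --grip_force 40

```text
clock: 0.77
tool_pos: [0.3353, -0.4023, 0.2417]
ee_rot: [-0.0, 0.993, 0.118, -0.0]
wrist_force: [0.2, -1.0, -0.4]
width: 0.995
gripper_force: 0.0
```

send_rows --increments '[[[28.8,-13,0,0,0,0,85],[28.8,-13,0,0,0,0,85],[28.8,-13,0,0,0,0,85],[28.8,-13,0,0,0,0,85],[28.8,-13,0,0,0,0,85],[28.8,-13,0,0,0,0,85],[28.8,-13,0,0,0,0,85],[28.8,-13,0,0,0,0,85]]]'

```text
clock: 1.43
tool_pos: [0.5348, -0.2473, 0.2417]
ee_rot: [-0.0, 0.993, 0.118, -0.0]
wrist_force: [0.6, -0.9, 0.5]
width: 0.998
gripper_force: 0.0
```

send_rows --increments '[[[28.8,-13,0,0,0,0,85],[28.8,-13,0,0,0,0,85],[28.8,-13,0,0,0,0,85],[28.8,-13,0,0,0,0,85],[0,0,0,0,0,-6.8,85],[0,0,0,0,0,-6.8,85],[0,0,0,0,0,-6.8,85],[0,0,0,0,0,-6.8,85]]]'

```text
clock: 2.1
tool_pos: [0.6336, -0.1705, 0.2412]
ee_rot: [-0.001, 0.936, 0.351, -0.001]
wrist_force: [-0.2, 0.4, 0.5]
width: 0.994
gripper_force: 0.0
```

send_rows --increments '[[[0,0,0,0,0,-6.8,85],[0,0,0,0,0,-6.8,85],[0,0,0,0,0,-6.8,85],[0,0,0,0,0,-6.8,85],[0,0,0,0,0,-6.8,85],[0,0,0,0,0,-6.8,85],[0,0,0,0,0,-6.8,85],[0,0,0,0,0,-6.8,85]]]'

```text
clock: 2.77
tool_pos: [0.6334, -0.1709, 0.2414]
ee_rot: [-0.001, 0.672, 0.74, -0.0]
wrist_force: [-0.6, 1.0, 0.2]
width: 0.998
gripper_force: 0.0
```

```bash
python3 - <<'E'
from h import *
from bench import bot
f=bot.grab_frame("wrist"); cv2.imwrite("pics/w1.png",f["img"][:,:,::-1])
o=bot.get_obs(); print(o["clock"],o["tool_pos"]); todo(o,[.6335,-.171,.061])
K=f["mtx"];print(K[0],K[1])
# expected lug-top pixel and measured (nearest blob in depth at z~.085)
R=cv2.Rodrigues(f["rvec"])[0]; t=f["tvec"].ravel()
d=f["depth"]; v,u=np.indices(d.shape); x=(u-K[0,2])/K[0,0]; y=(v-K[1,2])/K[1,1]; th=np.hypot(x,y)+1e-9
s=np.tan(th)/th; c=np.stack([x*s*d,y*s*d,d],-1); W=(c-t)@R
m=(d>0)&(th<1.3)&(W[...,2]>.08)&(W[...,2]<.09)&(abs(W[...,0]-.633)<.05)&(abs(W[...,1]+.171)<.05)
P=W[m]; print(len(P), cv2.minAreaRect((P[:,:2]*1000).astype(np.float32)) if len(P) else "")
E
```

```text
2.8167 [ 0.63340304 -0.17094104  0.24140104]
shift mm [ -0.2   0.3 180.4] turn deg [-0.08 -0.04  0.4 ]
[371.64829954   0.         321.39205471] [  0.         371.64829954 243.15415425]
744 ((632.6088256835938, -172.1422576904297), (14.093899726867676, 35.43500518798828), 5.947193145751953)
```

View pics/w1.png

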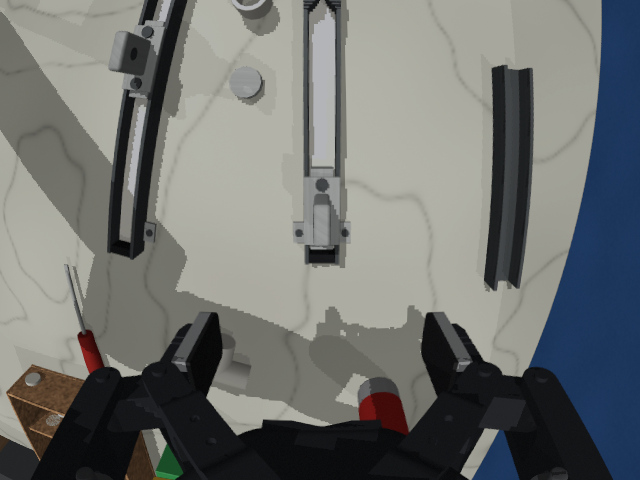

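The wrist view shows the lug at about (322,220), centred between the pads' closing line. Its depth puts it at (0.6326, -0.172), within 1.2 mm of the top-view estimate. I descend and close.

send_rows --increments '[[[-1,-0.6,25,0,0,0.4,85],[0,0,25,0,0,0,85],[0,0,25,0,0,0,85],[0,0,25,0,0,0,85],[0,0,25,0,0,0,85],[0,0,22,0,0,0,85],[0,0,18,0,0,0,85],[0,0,15,0,0,0,85]]]'

```text
clock: 3.48
tool_pos: [0.6319, -0.1715, 0.0596]
ee_rot: [-0.002, 0.678, 0.735, -0.001]
wrist_force: [-0.4, 0.4, 0.4]
width: 0.998
gripper_force: 0.0
```

send_rows --increments '[[[0,0,0,0,0,0,50],[0,0,0,0,0,0,25],[0,0,0,0,0,0,8],[0,0,0,0,0,0,8],[0,0,0,0,0,0,8],[0,0,0,0,0,0,8],[0,0,0,0,0,0,8],[0,0,0,0,0,0,8]]]' --grip_force 40

```text
clock: 4.15
tool_pos: [0.6335, -0.1726, 0.064]
ee_rot: [0.001, 0.677, 0.736, -0.0]
wrist_force: [-3.9, 0.3, 6.3]
width: 0.157
gripper_force: 40.1
```

send_rows --increments '[[[8,0,0,0,0,0,8],[16,0,0,0,0,0,8],[18,0,0,0,0,0,8],[18,0,0,0,0,0,8],[18,0,0,0,0,0,8],[18,0,0,0,0,0,8],[14,0,0,0,0,0,8],[10,0,0,0,0,0,8]]]'

```text
clock: 4.82
tool_pos: [0.622, -0.0524, 0.0639]
ee_rot: [-0.0, 0.676, 0.737, -0.002]
wrist_force: [-8.0, -3.8, 9.6]
width: 0.158
gripper_force: 40.4
```

```bash
python3 - <<'E'
from h import *
from bench import bot
o=bot.get_obs(); print(o["clock"],o["tool_pos"],o["wrist_force"],o["width"])
f=bot.grab_frame("wrist"); cv2.imwrite("pics/w2.png",f["img"][:,:,::-1])
todo(o,np.array([.6335,-.171,.061])+.150*T)
E
```

```text
4.8167 [ 0.6220475  -0.05244679  0.06390347] [-7.95154295 -3.76514426  9.6063821 ] 0.15779465645649918
shift mm [30.9  0.2  2.8] turn deg [-0.16  0.11 -0.42]
```

View pics/w2.png

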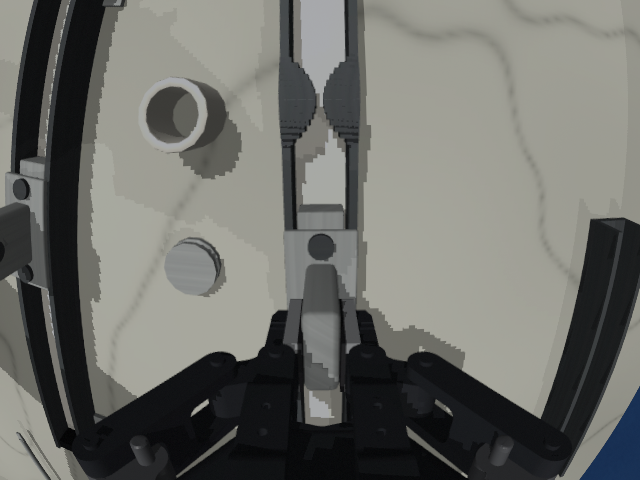

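The hanger is held and has moved along. Its nose is at about (320,207) and the pinch edge at about (318,140), roughly 30 mm ahead. I approach slowly.

send_rows --increments '[[[6,-0.5,0,0,0,0,8],[6,-0.5,0,0,0,0,8],[4,0,0,0,0,0,8],[3,0,0,0,0,0,8],[2,0,0,0,0,0,8],[2,0,0,0,0,0,8],[1,0,0,0,0,0,8],[0,0,0,0,0,0,8]]]'

```text
clock: 5.53
tool_pos: [0.6198, -0.0293, 0.0639]
ee_rot: [0.0, 0.677, 0.736, -0.001]
wrist_force: [-5.8, -1.6, 7.7]
width: 0.16
gripper_force: 40.4
```

send_rows --increments '[[[1,0,0,0,0,0,8],[1,0,0,0,0,0,8],[1,0,0,0,0,0,8],[1,0,0,0,0,0,8],[0,0,0,0,0,0,8]]]'

```text
clock: 5.95
tool_pos: [0.6194, -0.0254, 0.0639]
ee_rot: [0.0, 0.677, 0.736, -0.001]
wrist_force: [-5.5, -1.2, 8.7]
width: 0.162
gripper_force: 40.4
```

Not in contact yet: the force along the track is still about -1 N.

send_rows --increments '[[[1,0,0,0,0,0,8],[1,0,0,0,0,0,8],[1,0,0,0,0,0,8],[1,0,0,0,0,0,8],[0,0,0,0,0,0,8]]]'

```text
clock: 6.37
tool_pos: [0.619, -0.0215, 0.0639]
ee_rot: [0.0, 0.677, 0.736, -0.001]
wrist_force: [-4.9, -1.9, 6.9]
width: 0.156
gripper_force: 40.5
```

send_rows --increments '[[[1,0,0,0,0,0,8],[1,0,0,0,0,0,8],[0,0,0,0,0,0,8]]]'

```text
clock: 6.62
tool_pos: [0.6189, -0.0196, 0.0639]
ee_rot: [0.0, 0.677, 0.736, -0.001]
wrist_force: [-6.6, -2.5, 7.4]
width: 0.159
gripper_force: 40.4
```

send_rows --increments '[[[1,0,0,0,0,0,8],[1,0,0,0,0,0,8],[0,0,0,0,0,0,8]]]'

```text
clock: 6.87
tool_pos: [0.6189, -0.0196, 0.0639]
ee_rot: [0.001, 0.677, 0.736, -0.002]
wrist_force: [-6.1, -8.1, 6.9]
width: 0.157
gripper_force: 40.3
```

send_rows --increments '[[[1,0,0,0,0,0,8],[1,0,0,0,0,0,8],[0,0,0,0,0,0,8]]]'

```text
clock: 7.12
tool_pos: [0.6189, -0.0195, 0.064]
ee_rot: [0.002, 0.677, 0.736, -0.003]
wrist_force: [-5.7, -13.6, 7.0]
width: 0.154
gripper_force: 40.2
```

Jammed: the TCP stays at y = -0.0196 while the opposing force rises to 13.6 N. That puts the nose at y ≈ 0.020, matching the measured pinch edge of 0.0186 ± 2 mm. I hold one more moment, then back off 25 mm plus the 4 mm the command leads by.

send_rows --increments '[[[0.5,0,0,0,0,0,8],[0,0,0,0,0,0,8]]]'

```text
clock: 7.28
tool_pos: [0.6189, -0.0195, 0.064]
ee_rot: [0.003, 0.677, 0.736, -0.003]
wrist_force: [-4.8, -13.5, 6.6]
width: 0.157
gripper_force: 40.3
```

send_rows --increments '[[[-4,0,0,0,0,0,8],[-6,0,0,0,0,0,8],[-6,0,0,0,0,0,8],[-6,0,0,0,0,0,8],[-5,0,0,0,0,0,8],[-2,0,0,0,0,0,8],[0,0,0,0,0,0,8],[0,0,0,0,0,0,8]]]'

```text
clock: 7.95
tool_pos: [0.6212, -0.0436, 0.0639]
ee_rot: [0.0, 0.677, 0.736, -0.001]
wrist_force: [-4.6, -0.6, 7.3]
width: 0.156
gripper_force: 40.4
```

send_rows --increments '[[[0,0,0,0,0,0,25],[0,0,0,0,0,0,45],[0,0,0,0,0,0,70],[0,0,0,0,0,0,85],[0,0,0,0,0,0,85],[0,0,0,0,0,0,85],[0,0,0,0,0,0,85]]]'

```text
clock: 8.53
tool_pos: [0.6215, -0.0431, 0.0621]
ee_rot: [-0.0, 0.677, 0.736, -0.0]
wrist_force: [-0.1, -0.3, 0.0]
width: 0.993
gripper_force: 0.0
```

send_rows --increments '[[[0,0,-10,0,0,0,85],[0,0,-20,0,0,0,85],[0,0,-25,0,0,0,85],[0,0,-25,0,0,0,85],[0,0,-25,0,0,0,85],[0,0,-25,0,0,0,85],[0,0,-15,0,0,0,85],[0,0,0,0,0,0,85]]]'

```text
clock: 9.2
tool_pos: [0.6246, -0.0437, 0.2134]
ee_rot: [0.004, 0.677, 0.736, 0.003]
wrist_force: [0.5, 0.4, 0.6]
width: 0.994
gripper_force: 0.0
```

```bash
python3 - <<'E'
from h import *
from bench import bot
f=bot.grab_frame("wrist"); cv2.imwrite("pics/w3.png",f["img"][:,:,::-1])
K=f["mtx"];R=cv2.Rodrigues(f["rvec"])[0]; t=f["tvec"].ravel()
d=f["depth"]; v,u=np.indices(d.shape); x=(u-K[0,2])/K[0,0]; y=(v-K[1,2])/K[1,1]; th=np.hypot(x,y)+1e-9
s=np.tan(th)/th; W=(np.stack([x*s*d,y*s*d,d],-1)-t)@R
k=(d>0)&(th<1.3)
m=k&(abs(W[...,2]-.085)<.005)&(abs(W[...,0]-.621)<.03)&(abs(W[...,1]+.043)<.04)
print("lug",cv2.minAreaRect((W[m][:,:2]*1000).astype(np.float32)))
m=k&(W[...,2]>.033)&(W[...,2]<.045)&(W[...,1]>.006)&(W[...,1]<.1)&(abs(W[...,0]-.616)<.03)&(f["img"].max(2)<110)
print("pinch y",np.percentile(W[m][:,1],[1,5,95,99]))
t0=np.load("top0.npz");g=bot.grab_frame("top")
for q in(t0,g):
    w=world(q);m=(q["depth"]>0)&(w[...,2]>.078)&(w[...,2]<.09)&(abs(w[...,0]-.44)<.06)&(abs(w[...,1]+.02)<.1);print("sound lug",m.sum(),w[m].mean(0))
print(bot.get_obs()["wrist_force"])
E
```

```text
lug ((620.1072387695312, -42.67942428588867), (14.097896575927734, 35.2218017578125), 6.851444244384766)
pinch y [0.02167706 0.02439673 0.05261813 0.05538384]
sound lug 273 [ 0.44711513 -0.03227533  0.08474118]
sound lug 0 [nan nan nan]
[-1.29967212  0.42368387 -0.33435612]<stdin>:14: RuntimeWarning: Mean of empty slice.
  ret = um.true_divide(
```

View pics/w3.png

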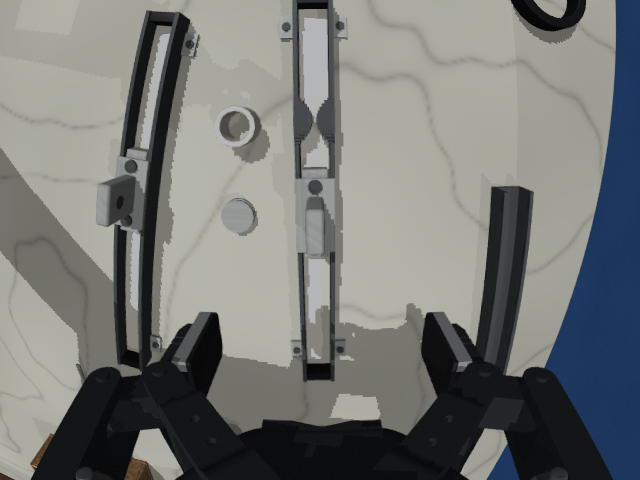

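The wrist view shows the hanger released at about (315,215), with its nose clear of the pinch edge at about (315,140). The lug is about 64 mm short of the pinch point. The sound hanger at about (130,190) was never approached; the arm hides it from the top camera.

```bash
python3 -c "
from bench import bot
print(bot.finish_job())"
```

```text
the job is handed in; nothing more can be done
None
```

I jammed the pinched track's hanger against the pinch, backed it off about 24 mm (lug about 64 mm short of the pinch), released it, and handed the job in at about 9 s; the sound hanger was not approached, though the arm hid it from the final top-camera check.

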